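Level a printer bed and hold the spirit level down on it

TASK

Level the 3D printer's red bed: slide the flat grey cover all the way back to uncover the levelling wheel in its well, then turn the wheel until the bubble of the spirit level lying on the bed sits centred between its two black lines with your hand off the level. Then press the spirit level down firmly onto the bed from above and finish while holding that press, with the bubble still centred and the cover left open; leave the other things on the bench alone.

Things in the scene. Friction and masses are not known exactly. Their poses are not given: they have to be found in the camera images.
- base: dark printer base, fixed, 270 (x) x 350 (y) x 62 mm. Origin: centre of its underside on the bench; its y points to the bed's hinged side. On its -y side, nearer half (-x), is the wheel well: inside 130 x 125 mm, floor 12 mm and rim 62 mm above the bench; the farther half is a deck onto which the cover slides
- cover_handle (a point): flat grey cover over the wheel well, 130 x 128 x 6 mm, upper face 68 mm above the bench, with an upright ridge across its middle: 12 mm thick along the base's x, 70 mm long along the base's y, 26 mm tall (top 94 mm above the bench). This point is inside the ridge, 10 mm below its top
- cover (a joint): slide of the cover along the base's +x in m: 0 closed over the well, 0.125 fully back (stop). It takes about 2 N and stays where it is left; it starts closed or up to 15 mm open
- wheel_grip (a point): black knurled levelling wheel in the well, axis upright, 42 mm diameter, 26 mm tall, top 56 mm above the bench. Point on its axis at grip height, 43 mm up. Takes 0.06 N m, stays put. Each radian clockwise seen from above lowers the bed's tilt by 0.025 rad; starts 0.9 to 2.3 rad from level, always needing clockwise; stop 1.2 rad past level
- bed: red bed plate, 200 x 200 x 6 mm, hinged on the base along its +y edge, tilting about the base's x axis only; holds its tilt when pressed. Origin on the hinge line, 5 mm inside the +y edge, mid-length, 3 mm below the upper face, 69 mm above the bench. At the start its wheel-side (-y) edge is too low; clockwise wheel turning raises it
- level: loose spirit level lying on the bed roughly along the base's y: aluminium bar 26 (x) x 160 (y) x 34 (z) mm, about 250 g, flat top. Origin: centre of its underside, some 66 to 72 mm above the bench. The vial shows from above in the middle 66 mm; the solid ends (33 to 78 mm from the middle) are good places to press
- bubble (a joint): place of the white bubble (14 mm long) in the vial, as an angle in rad: 0 centred, positive towards the level's +y end; 0.01 rad is 4 mm. It nearly equals the bed's tilt, moves to the higher end and settles in about half a second. Two black lines stand 10 mm either side of the middle: the bubble is between them within 3 mm (0.0075 rad) of centre
- visor_band: bystander: red printed half-hoop band, 145 mm across, 14 mm tall, lying flat; leave it alone. Origin at the hoop's centre, underside
- spool: bystander: spool of filament lying flat, 150 mm across, 54 mm tall; leave it alone. Origin at its underside
- scraper: bystander: bed scraper lying flat, 200 mm long; leave it alone
- glue: bystander: small jar-like glue stick standing, 30 mm across, 90 mm tall; leave it alone. Origin at its underside

How it is judged:
By the outcome, as a careful person would: the job done as asked, in the order asked, and still so for the second after the job is handed in, while the arm keeps its last pose, push and grip.
It also fails if it takes over 64 s, if anything falls off the work surface, if the arm or the gripper's body presses on something with over 40 N, if the wrist force passes 120 N, or if a joint passes its speed limit or range.

ROBOT

A 6-joint arm with a two-finger parallel gripper is mounted at the origin on the work surface. World frame = base frame: x ahead of the robot, y to its left, z up, the work surface at z = 0. Lengths are in m, angles in rad, forces in N, time in s.
With the tool pointing down it reaches from about 0.25 to 0.725 m from the base axis. Payload 4 kg.
Tool frame: the origin (TCP) lies on the centre line of the jaws, within the pads' length; the fingertips stand ahead of it and the grasp point (between the pads) lies 3 mm ahead of it (bot.tcp_to_tips is the z of the fingertips in the tool frame, in m); z points along the fingers, y is the line along which they close (so a half turn about z gives the same grasp; the last joint's range is limited). The gripper opens to 85 mm and grips with 20 to 120 N. Pads are 22 mm wide; open, the fingers measure 114 mm over their backs; the gripper's body (76 mm by 85 mm) begins 54 mm behind the grasp point. The pads swing forward as they close: fully open they stand 13 mm farther back than shut.
Start: joints at [1.349, 0.241, 0.005, 1.335, 0, 1.571], TCP at [0.11, 0.488, 0.253] pointing down, gripper open.
Joint ranges: [-2.72, 2.72], [-1.05, 1.87], [-1.09, 1.28], [-1.99, 2.15], [-1.42, 1.44], [-3.14, 3.14]. Speed limits (rad/s): [2.79, 2.79, 3.14, 3.14, 3.14, 3.14].

INTERFACE

Orientations are given as a unit quaternion [x, y, z, w].
In Python, from workcell import telemetry, camera, camera_params, ticket, boxes_of, cut_out, spot_point, bot gives the robot as it stands.
- The arm moves only by the shell command python3 -m creep 'ROWS'. ROWS is text: rows parted by semicolons, each of 5 numbers parted by spaces: the opening, from 0 (shut) to 1 (fully open), then the shift along the tool's x, y, z in units of 150 mm (1.0 is 150 mm), then the turn about the tool's z in units of 180 degrees (1.0 is 180 degrees). In form: claw x y z turn; .... A call has 1 to 12 rows; each row is the pose to reach, as a shift and turn from the pose commanded when the call began, along the tool's axes at that moment, turning the shorter way round; what a row does not reach only later rows make up. A row lasts 1/8 s, in which the tool goes at most 62.5 mm and 10.7 degrees, less where a joint would pass 70% of its speed; a pose out of reach is approached as far as the arm can. A call with a number of a shift or a turn outside -1 to 1 is refused whole. A call with a gripper value outside its range is refused whole. The fingers move at their own pace and stop on an object; the grip force is fixed at half the most. Time passes only in rows, so rows that repeat a pose let the fingers close. It gives the time, the measured TCP pose, the force, the opening and the grip force at its end, in the units of the state.
- telemetry.get_obs(): the state, without advancing time (a new reading comes with each control period).
- camera(name): name is "scene" or "top"; returns the picture (384x512x3 uint8, red, green, blue); there is no depth.
- camera_params(name): a dict with "camera_matrix" (3x3 intrinsics, pixels), "eye" and "attitude" of the camera in the world. Camera axes: x right, y down, z forward; pixel columns grow to the right and rows downward; lengths in m; the calibration is good to about 2 mm. A picture is of the moment at which its call begins. camera_params takes no time and is no camera call.
- ticket.job_done(): hands the job in; it is judged then, once.
Trained networks look in the newest picture that a camera, given by its name, has taken for a name from the list of things; names that differ only in an ending like _2 or _b are one class to them, and where a whole thing is asked for, a point or a joint stands for the part that bears it (a point fixed in the world has none). Each returns a list of dicts, best first, with "conf" (0 to 1); they miss things now and then, are a little off and sometimes report something else, mostly with a low value. They report only what shows in the picture. A call takes as long as a camera call.
- boxes_of(thing, camera): "at" ([x, y, z] in m, in world coordinates, good to about 4 mm: the middle of the surface that is visible of it).
- cut_out(thing, camera): "pixels" (384x512 bool, what is visible of it).
- spot_point(thing, camera): "at" ([x, y, z] in m, in world coordinates, good to about 4 mm: a listed point, or the origin of a listed thing).
The state is a dict: "clock": time; "joint_pos": joint angles; "joint_vel": joint speeds; "tau": joint torques, N m; "eef_pos": TCP position; "tool_rot": TCP orientation; "ft_force": force on the tool from outside, world axes, zero at the start; "ft_torque": the same for the moment, N m; "grip_width": finger opening in m; "grasp_force": force on a finger pad.
Only numpy, scipy, OpenCV 4.12 (cv2) and the standard library are available. Lean on these libraries where they do the work, as an engineer would, in place of code of your own. Each camera call takes 0.05 s, during which the arm holds its last target. There are 200 camera calls.

## Working session

There is one attempt and no reset: what is moved stays moved. The work goes in short steps, Python scripts to look and compute and a shell command to move; the robot and the scene stay as the last step left them, time stands still between calls to the robot, and variables do not carry over. Pictures are saved under pics/ and viewed, at most 10 in all, crops included, and the job is handed in when it is done.

```bash
mkdir -p pics
cat > h.py <<'E'
import numpy as np,cv2
from workcell import telemetry,camera,camera_params,ticket,boxes_of,cut_out,spot_point,bot
from scipy.spatial.transform import Rotation as R
def save(cam,f,crop=None,s=1):
    im=camera(cam)
    if crop: r0,r1,c0,c1=crop; im=im[r0:r1,c0:c1]
    im=cv2.resize(im,None,fx=s,fy=s,interpolation=cv2.INTER_CUBIC)
    cv2.imwrite('pics/'+f,im[:,:,::-1])
def to_tool(p):
    o=telemetry.get_obs(); return R.from_quat(o['tool_rot']).inv().apply(np.array(p)-o['eef_pos'])/0.15
E
python3 - <<'E'
from h import *
a=camera('scene');b=camera('top')
cv2.imwrite('pics/a.png',a[:,:,::-1]);cv2.imwrite('pics/b.png',b[:,:,::-1])
np.set_printoptions(precision=4,suppress=True)
for c in ('top','scene'):
    print(c,camera_params(c))
    for n in ('base','cover_handle','bed','level','spool','glue','visor_band','scraper'):
        print(n,[(np.array(d['at']),round(d['conf'],2)) for d in spot_point(n,c)[:2]])
o=telemetry.get_obs();print(R.from_quat(o['tool_rot']).as_matrix(),bot.tcp_to_tips,o['eef_pos'],o['clock'])
E
```

```text
top {'camera_matrix': array([[354.225 ,   0.    , 259.8468],
       [  0.    , 354.225 , 194.2038],
       [  0.    ,   0.    ,   1.    ]]), 'eye': array([0.3183, 0.0114, 1.1422]), 'attitude': array([ 0.7092, -0.7015,  0.057 , -0.0418])}
base [(array([ 0.5566,  0.0234, -0.0031]), 0.94)]
cover_handle [(array([ 0.4806, -0.0812,  0.0816]), 0.69)]
bed [(array([0.5725, 0.1867, 0.0682]), 0.74)]
level [(array([0.5522, 0.0828, 0.0702]), 0.55)]
spool [(array([0.4019, 0.4798, 0.0045]), 0.8)]
glue [(array([ 0.6241,  0.3974, -0.0011]), 0.43)]
visor_band []
scraper [(array([ 0.3155, -0.4554, -0.0001]), 0.64)]
scene {'camera_matrix': array([[400.5459,   0.    , 253.8879],
       [  0.    , 400.5459, 196.1887],
       [  0.    ,   0.    ,   1.    ]]), 'eye': array([1.243 , 0.2236, 0.804 ]), 'attitude': array([ 0.5545,  0.7508, -0.2899, -0.2115])}
base [(array([ 0.5605,  0.0274, -0.0013]), 0.79)]
cover_handle [(array([ 0.484 , -0.0768,  0.0866]), 0.65)]
bed [(array([0.5728, 0.1902, 0.0736]), 0.82)]
level [(array([0.5517, 0.0837, 0.0689]), 0.62)]
spool [(array([0.4081, 0.4763, 0.0023]), 0.72)]
glue [(array([0.6304, 0.3932, 0.0008]), 0.8)]
visor_band [(array([ 0.6489, -0.4324, -0.0008]), 0.59)]
scraper [(array([ 0.3171, -0.4504, -0.0033]), 0.8)]
[[-0.9755  0.22    0.    ]
 [ 0.22    0.9755  0.    ]
 [-0.      0.     -1.    ]] 0.022 [0.11   0.4878 0.2533] 0.9
```

View pics/a.png

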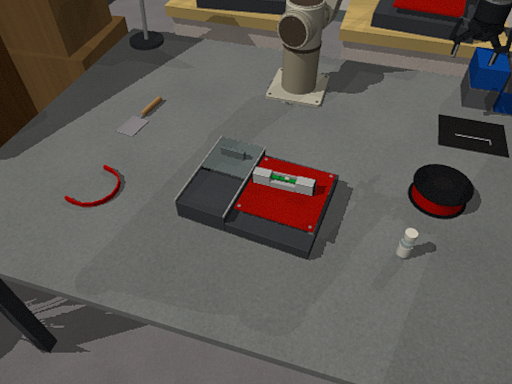

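View pics/b.png

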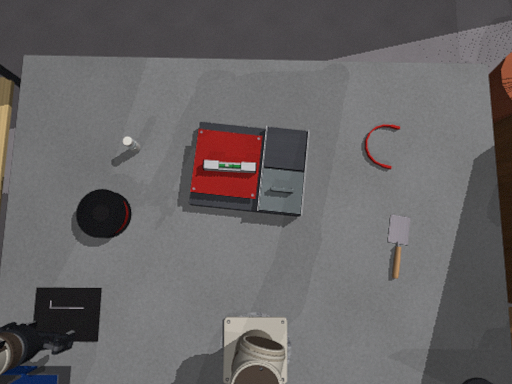

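The scene view shows the base at about (260,195), the grey cover closed at (233,157) and the level at (285,180). The top view shows the ridge at (281,190) and the level at (230,166). The surroundings of the base are clear.

```bash
cat >> h.py <<'E'
def plane(cam,uv,z):
    P=camera_params(cam);K=np.array(P['camera_matrix'])
    uv=np.atleast_2d(uv).astype(float)
    d=np.c_[uv,np.ones(len(uv))]@np.linalg.inv(K).T@R.from_quat(P['attitude']).as_matrix().T
    e=np.array(P['eye']); return e+d*((z-e[2])/d[:,2])[:,None]
E
python3 - <<'E'
from h import *
np.set_printoptions(precision=4,suppress=True)
for c in ('top','scene'):
    im=camera(c)
    for n,z in (('bed',.069),('cover_handle',.07),('level',.103),('bubble',.1)):
        L=cut_out(n,c)
        if not L: print(c,n,'none');continue
        m=L[0]['pixels'];v,u=np.nonzero(m);p=plane(c,np.c_[u,v],z)[:,:2]
        r=cv2.minAreaRect((p*1000).astype(np.float32));print(c,n,round(L[0]['conf'],2),m.sum(),r)
a=camera('top');cv2.imwrite('pics/c.png',cv2.resize(a[120:220,180:315],None,fx=5,fy=5,interpolation=cv2.INTER_CUBIC)[:,:,::-1])
print([ (x['at'],x['conf']) for x in spot_point('cover_handle','top')+boxes_of('cover_handle','top')])
E
```

```text
top bed 0.81 3456 ((566.2268676757812, 93.78302764892578), (199.9137725830078, 202.8541259765625), 84.35246276855469)
top cover_handle 0.79 1739 ((482.1904602050781, -75.42105865478516), (127.51140594482422, 132.61273193359375), 84.69329833984375)
top level 0.71 572 ((547.0830078125, 84.31205749511719), (159.39254760742188, 36.55440139770508), 89.1124267578125)
top bubble 0.33 1769 ((476.6290283203125, -72.0338363647461), (126.04812622070312, 131.48036193847656), 84.87406158447266)
scene bed 0.94 3691 ((569.9382934570312, 95.89262390136719), (201.32028198242188, 205.18179321289062), 84.43244171142578)
scene cover_handle 0.78 1614 ((489.8401184082031, -73.73029327392578), (132.79380798339844, 137.38937377929688), 85.72859191894531)
scene level 0.67 1084 ((570.249755859375, 85.7855224609375), (165.47520446777344, 59.37139892578125), 89.29924011230469)
scene bubble none
[([0.4817, -0.0781, 0.084], 0.68), ([0.5743, 0.1894, 0.0682], 0.51), ([0.478, -0.0798, 0.0653], 0.59)]
```

View pics/c.png

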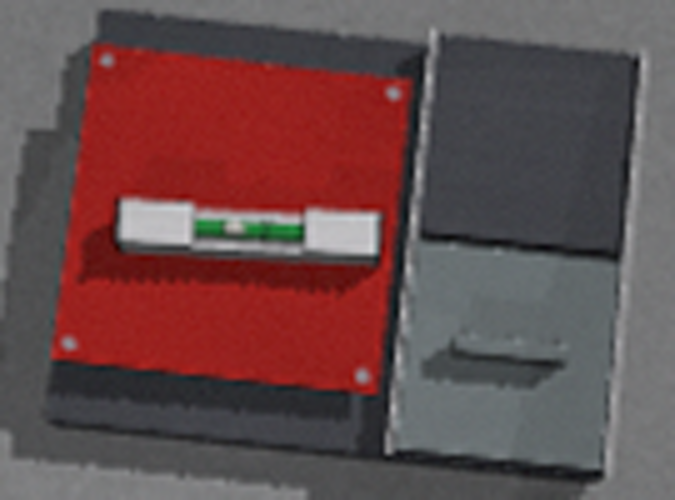

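```bash
python3 -m creep '0 -0.3 -0.32 0 0; 0 -0.6 -0.64 0 0; 0 -0.9 -0.95 0 0' && python3 -m creep '0 -0.3 -0.32 0 0; 0 -0.6 -0.64 0 0; 0 -0.9 -0.95 0 0' && python3 -m creep '0 -0.3 -0.32 0 0; 0 -0.6 -0.64 0 0; 0 -0.9 -0.95 0 0;0 -0.9 -0.95 0 -0.04;0 -0.9 -0.95 0 -0.04'
python3 - <<'E'
from h import *
o=telemetry.get_obs();print(to_tool([.447,-.0756,.097]),R.from_quat(o['tool_rot']).as_matrix()[:,0],o['joint_pos'],o['clock'],o['ft_force'])
E
```

```text
clock: 1.92
eef_pos: [0.2063, 0.3251, 0.2533]
tool_rot: [0.11, 0.994, 0.0, 0.0]
ft_force: [0.8, -0.2, 0.9]
grip_width: 0.0323
grasp_force: 0.0
clock: 2.3
eef_pos: [0.3023, 0.1637, 0.2537]
tool_rot: [0.11, 0.994, 0.001, 0.001]
ft_force: [1.1, 0.5, 0.4]
grip_width: -0.0002
grasp_force: 0.0
clock: 2.92
eef_pos: [0.4021, -0.0043, 0.2532]
tool_rot: [0.05, 0.999, 0.0, -0.0]
ft_force: [-0.1, -0.4, 0.7]
grip_width: -0.0002
grasp_force: 0.0
[-0.34586151 -0.44297706  1.0408625 ] [-9.94964741e-01  1.00224674e-01  4.22581388e-04] [-1.08302869e-02  4.68730651e-02 -2.25001335e-01  1.29933267e+00
  1.50717814e-04  8.95629443e-02] 2.925 [-0.09045708 -0.42307435  0.68120435]
```

```bash
python3 -m creep '0 -0.35 -0.44 0 0;0 -0.35 -0.44 0.3 0;0 -0.35 -0.44 0.6 0;0 -0.35 -0.44 0.8 0;0 -0.35 -0.44 0.95 0;0 -0.35 -0.44 1 0' && python3 -m creep '0 0 0 0.03 0;0 -0.1 0 0.03 0;0 -0.2 0 0.03 0;0 -0.3 0 0.03 0;0 -0.4 0 0.03 0;0 -0.5 0 0.03 0;0 -0.6 0 0.03 0;0 -0.7 0 0.03 0;0 -0.7 0 0.03 0'
python3 - <<'E'
from h import *
o=telemetry.get_obs();print(o['joint_pos'],[ (x['at'],x['conf']) for x in (camera('scene'),spot_point('cover_handle','scene'))[1]])
E
```

```text
clock: 3.68
eef_pos: [0.4465, -0.0727, 0.1021]
tool_rot: [0.048, 0.999, 0.0, -0.001]
ft_force: [0.4, -0.7, 0.7]
grip_width: 0.0002
grasp_force: 0.0
clock: 4.8
eef_pos: [0.5537, -0.084, 0.0997]
tool_rot: [0.048, 0.999, -0.0, 0.001]
ft_force: [0.0, 0.5, -0.4]
grip_width: 0.0
grasp_force: 0.0
[-1.50537239e-01  4.66412651e-01 -8.64689070e-02  1.01563831e+00
  1.95298861e-05 -5.45334729e-02] [([0.574, -0.0853, 0.0858], 0.63)]
```

```bash
python3 -m creep '0 -0.07 0 0 0;0 -0.14 0 0 0;0 -0.14 0 0 0'; python3 -m creep '0 -0.04 0 0 0;0 -0.06 0 0 0;0 -0.06 0 0 0'
```

```text
clock: 5.28
eef_pos: [0.5746, -0.0863, 0.0989]
tool_rot: [0.048, 0.999, -0.0, 0.001]
ft_force: [-0.5, 1.0, -0.4]
grip_width: -0.0
grasp_force: 0.0
clock: 5.65
eef_pos: [0.5826, -0.0871, 0.0987]
tool_rot: [0.048, 0.999, -0.0, 0.0]
ft_force: [-0.3, -0.8, -0.7]
grip_width: 0.0003
grasp_force: 0.0
```

```bash
python3 -m creep '0 -0.04 0 0 0;0 -0.06 0 0 0;0 -0.06 0 0 0';python3 -m creep '0 -0.04 0 0 0;0 -0.04 0 0 0'
python3 - <<'E'
from h import *
for c in('top','scene'):
    camera(c);print([ (x['at'],x['conf']) for x in spot_point('cover_handle',c)+spot_point('wheel_grip',c)])
E
```

```text
clock: 6.02
eef_pos: [0.5884, -0.0877, 0.0986]
tool_rot: [0.048, 0.999, 0.0, -0.003]
ft_force: [-8.7, -0.0, 5.5]
grip_width: -0.0002
grasp_force: 4.3
clock: 6.28
eef_pos: [0.5887, -0.0877, 0.0983]
tool_rot: [0.048, 0.999, 0.0, -0.009]
ft_force: [-22.7, 2.2, 16.0]
grip_width: -0.0003
grasp_force: 11.5
[]
[([0.5585, 0.0258, -0.0015], 0.65), ([0.6062, -0.0855, 0.086], 0.55), ([0.4844, -0.0711, 0.0438], 0.54), ([0.4041, 0.4753, -0.0004], 0.54)]
```

```bash
python3 -m creep '0 0.1 0 0 0;0 0.1 0 -0.3 0;0 0.2 0 -0.7 0;0.6 0.6 -0.2 -0.8 0;0.6 0.9 -0.5 -0.8 0;0.6 1 -0.8 -0.8 0;0.6 1 -1 -0.8 0;0.6 1 -1 -0.8 0'
python3 - <<'E'
from h import *
np.set_printoptions(precision=4,suppress=True)
for c in('top','scene'):
    im=camera(c);print([ (np.array(x['at']),x['conf']) for x in spot_point('cover_handle',c)[:2]+spot_point('wheel_grip',c)[:2]])
    for x in cut_out('wheel_grip',c)[:1]:
        v,u=np.nonzero(x['pixels']);print(c,len(u),u.min(),u.max(),v.min(),v.max(),plane(c,[u.mean(),v.mean()],.056))
    if c=='top': t=im[115:220,180:315]
    else: s=im[130:250,165:345]
t=cv2.resize(t,(400,311),interpolation=2);s=cv2.resize(s,(400,267),interpolation=2)
cv2.imwrite('pics/d.png',np.vstack([t,s])[:,:,::-1])
o=telemetry.get_obs();print(o['eef_pos'],o['joint_pos'][5],to_tool([.484,-.0711,.2]))
E
```

```text
clock: 7.58
eef_pos: [0.4336, -0.2255, 0.2194]
tool_rot: [0.05, 0.999, -0.001, 0.001]
ft_force: [-1.2, 0.5, -0.6]
grip_width: 0.0514
grasp_force: 0.0
[(array([ 0.6045, -0.0914,  0.0817]), 0.88), (array([ 0.4811, -0.072 ,  0.0421]), 0.46)]
top 2132 76 130 189 237 [[0.405 0.466 0.056]]
[(array([ 0.6091, -0.0872,  0.0863]), 0.74), (array([0.5519, 0.0827, 0.071 ]), 0.41), (array([ 0.4831, -0.0683,  0.0421]), 0.81)]
scene 552 116 161 97 136 [[ 0.4045 -0.4095  0.056 ]]
[ 0.4337 -0.2226  0.2187] -0.3796143615056015 [-0.2382  1.037   0.125 ]
```

View pics/d.png

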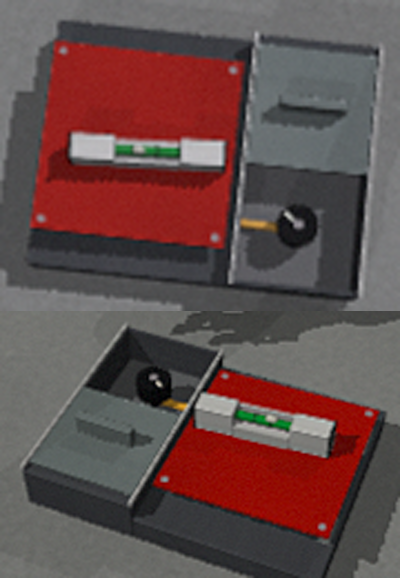

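Run:
```python
from h import *
np.set_printoptions(precision=4,suppress=True)
print(plane('top',[280.2,191.3],.056),plane('scene',[233.9,163.8],.056))
for c,(u,v),z in (('top',(280,191),.056),('scene',(234,164),.05)):
    im=camera(c)[v-12:v+13,u-12:u+13].astype(int); m=(im.max(2)<30).astype(np.uint8)
    n,l,st,ce=cv2.connectedComponentsWithStats(m);k=1+st[1:,4].argmax();print(st[k],ce[k]+[u-12,v-12],plane(c,ce[k]+[u-12,v-12],z))
print(to_tool([.482,-.0705,.1]))
```

```text
[[ 0.4813 -0.0744  0.056 ]] [[ 0.5017 -0.0656  0.056 ]]
[  6   6  13  13 100] [280.25 191.37] [[ 0.481  -0.0745  0.056 ]]
[  4   3  17  18 191] [233.6073 163.5131] [[ 0.4949 -0.069   0.05  ]]
[-0.2245  1.0416  0.792 ]
```

```bash
python3 -m creep '0.7 -0.1 0.4 0 0;0.7 -0.2 0.8 0 0;0.7 -0.22 1 0 0;0.7 -0.22 1 0.3 0;0.7 -0.22 1 0.55 0;0.7 -0.22 1 0.55 0'
python3 - <<'E'
from h import *
print(to_tool([.482,-.0725,.055]),telemetry.get_obs()['joint_pos'][5])
E
```

```text
clock: 8.82
eef_pos: [0.4781, -0.0764, 0.1338]
tool_rot: [0.048, 0.999, 0.0, -0.003]
ft_force: [-0.1, -1.0, 0.4]
grip_width: 0.0596
grasp_force: 0.0
[-0.02695227  0.02807645  0.52503911] -0.06318186658920863
```

```bash
python3 -m creep '0.72 -0.03 0.03 0.2 0;0.72 -0.03 0.03 0.4 0;0.72 -0.03 0.03 0.52 0;0.72 -0.03 0.03 0.52 0;0.3 -0.03 0.03 0.52 0;0.3 -0.03 0.03 0.52 0;0.3 -0.03 0.03 0.52 0'
python3 - <<'E'
from h import *
for i in range(1):
    for x in cut_out('bubble','scene')[:2]: pass
a=camera('scene')[165:205,240:330];b=camera('top')[150:180,195:270]
cv2.imwrite('pics/e.png',np.vstack([cv2.resize(a,(720,320),interpolation=2),cv2.resize(b,(700,280),interpolation=2).copy() if 0 else cv2.resize(b,(720,280),interpolation=2)])[:,:,::-1])
E
```

```text
clock: 9.7
eef_pos: [0.4871, -0.0731, 0.0605]
tool_rot: [0.048, 0.999, 0.0, 0.002]
ft_force: [-1.3, 1.5, 6.8]
grip_width: 0.0395
grasp_force: 60.4
```

View pics/e.png

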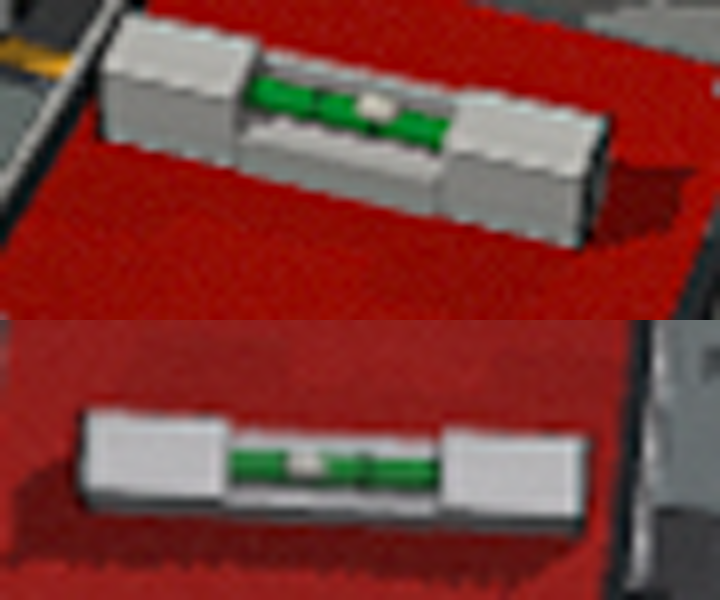

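The wheel is gripped. In the crops the bubble sits about 9–12 mm towards +y: scene bubble at 377 with the lines at 320 and 372, top bubble at 307 with the middle at 335. That needs about 1 rad clockwise.

```bash
python3 -m creep '0.3 0 0 0 0.05;0.3 0 0 0 0.1;0.3 0 0 0 0.15;0.3 0 0 0 0.2;0.3 0 0 0 0.25;0.3 0 0 0 0.3;0.3 0 0 0 0.3;0.3 0 0 0 0.3;0.3 0 0 0 0.3;0.3 0 0 0 0.3'
cat >> h.py <<'E'
def two(f):
    a=camera('scene')[165:205,240:330];b=camera('top')[150:180,195:270]
    cv2.imwrite('pics/'+f,np.vstack([cv2.resize(a,(720,320),interpolation=2),cv2.resize(b,(720,280),interpolation=2)])[:,:,::-1])
E
python3 -c "
from h import *
two('f.png');o=telemetry.get_obs();print(o['joint_pos'][5],o['ft_torque'])"
```

```text
clock: 11.1
eef_pos: [0.4856, -0.0755, 0.0605]
tool_rot: [0.497, 0.868, -0.002, 0.002]
ft_force: [-4.0, -5.3, 9.3]
grip_width: 0.0398
grasp_force: 60.7
0.8890778606746971 [-1.16621312  1.00117783 -0.05589208]
```

View pics/f.png

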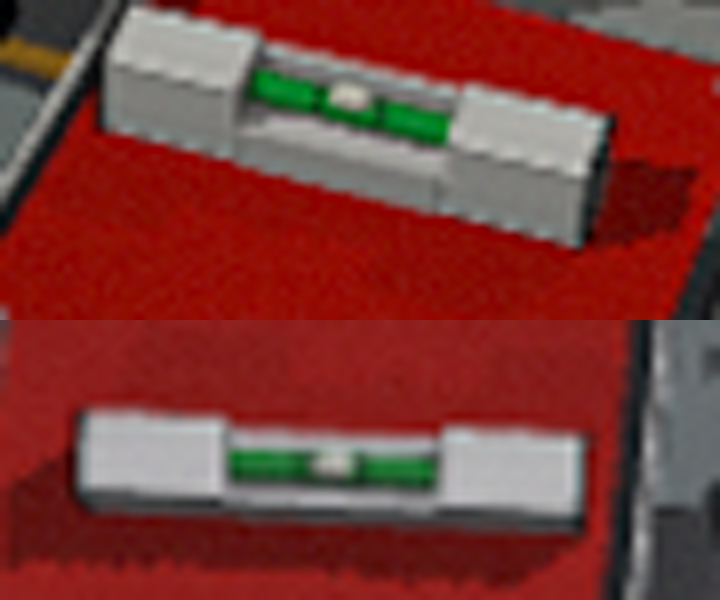

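```bash
cat >> h.py <<'E'
def bub():
    for c,(r0,r1,c0,c1) in (('top',(150,180,195,270)),('scene',(165,205,240,330))):
        im=camera(c)[r0:r1,c0:c1]; big=cv2.resize(im,None,fx=8,fy=8,interpolation=2).astype(int)
        g=((big[...,1]>big[...,0]+40)&(big[...,1]>big[...,2]+20)).astype(np.uint8)
        pts=np.argwhere(g)[:,::-1].astype(np.float32)
        rect=cv2.minAreaRect(pts); cen=pts.mean(0); hull=cv2.convexHull(pts.astype(np.int32))
        M=np.zeros(g.shape,np.uint8); cv2.fillConvexPoly(M,hull,1)
        ax=np.linalg.svd(pts-cen,full_matrices=False)[2][0]; ax=ax*np.sign(ax[0])
        t=(pts-cen)@ax; lo,hi=np.percentile(t,[.2,99.8])
        w=np.argwhere((M>0)&(big[...,0]>120)&(big[...,2]>110))[:,::-1]
        tw=(w-cen)@ax; tw=tw[(tw>lo+30)&(tw<hi-30)]
        s=-1 if c=='top' else 1
        print(c,'win',lo,hi,'bubble mm +y',s*(tw.mean()-(lo+hi)/2)*66/(hi-lo),len(tw))
E
python3 -c "
from h import *
bub()"
```

```text
top win -83.07358673095703 88.06202227783216 bubble mm +y -0.5335294049587257 466
scene win -102.78224304199219 100.20574310302734 bubble mm +y -1.1107561241984985 621
```

```bash
python3 -m creep '0.72 0 0 0 0.3;0.72 0 0 0 0;0.72 0 0 0 0' >/dev/null 2>&1 & sleep 0; wait; python3 -c "
from h import *
o=telemetry.get_obs();print(o['grip_width'],o['joint_pos'][5],o['eef_pos'],o['ft_force'])"
```

```text
0.06149535129587176 0.8909093578214614 [ 0.48633899 -0.07339579  0.0593166 ] [ 0.62945805  0.34051193 -0.07164702]
```

That first row carried a turn I didn't mean (turns are relative to the call's start), so I'll lift clear and re-check the bubble.

```bash
python3 -m creep '0.72 0 0 -0.2 0;0.72 0 0 -0.5 0;0.72 0 0 -0.7 0;0.72 0 0 -0.7 0'; python3 -c "
from h import *
bub();two('g.png')
for c in ('top','scene'):print([x['at'] for x in spot_point('level',c)[:1]+boxes_of('level',c)[:1]])"
```

```text
clock: 12.18
eef_pos: [0.4878, -0.0735, 0.1666]
tool_rot: [0.497, 0.868, 0.001, 0.003]
ft_force: [0.2, -1.0, -0.2]
grip_width: 0.0617
grasp_force: 0.0
top win -81.39242294311524 88.70746612548827 bubble mm +y -1.1378523585509421 441
scene win -102.80224981689453 100.24005041503906 bubble mm +y -1.5781496869572271 609
[[0.5517, 0.0795, 0.0717], [0.5453, 0.0861, 0.1067]]
[[0.5545, 0.0808, 0.0722], [0.5625, 0.0828, 0.0977]]
```

View pics/g.png

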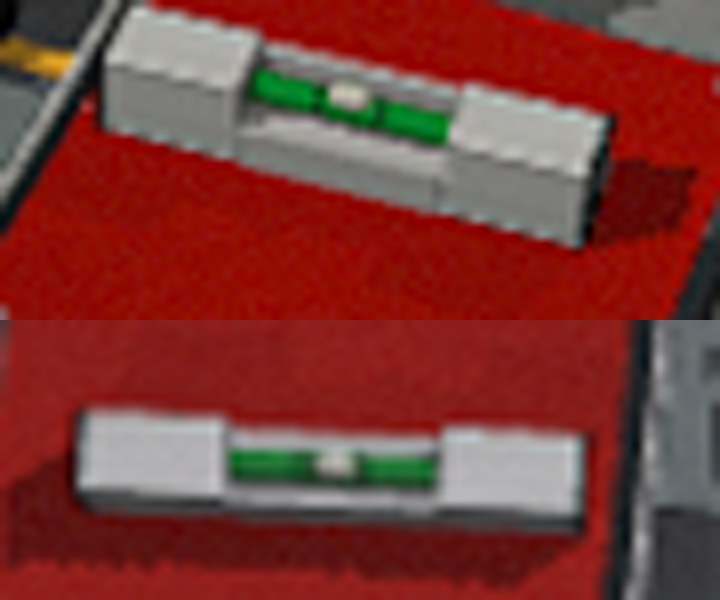

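The crops show the bubble between both lines: scene bubble at 348 with the lines near 320 and 378, top bubble at 335 with the middle at 335. The offset is about -1 mm, which is centred. Next I'll press on the level's +y end.

```bash
python3 -c "
from h import *
print(to_tool([.554,.136,.17]))"
```

```text
[ 0.96802502  1.1035461  -0.05187918]
```

```bash
python3 -m creep '0 0 0 -0.2 0;0 0.25 0.25 -0.2 -0.05;0 0.5 0.5 -0.2 -0.1;0 0.75 0.75 -0.2 -0.15;0 0.97 1 -0.2 -0.2;0 0.97 1 -0.2 -0.25;0 0.97 1 -0.2 -0.3;0 0.97 1 -0.2 -0.3'; python3 -c "
from h import *
np.set_printoptions(precision=4,suppress=True)
print(to_tool([.554,.136,.127]),telemetry.get_obs()['joint_pos'])"
```

```text
clock: 13.58
eef_pos: [0.5407, 0.1285, 0.1926]
tool_rot: [0.049, 0.999, -0.0, -0.001]
ft_force: [1.2, 0.8, 0.1]
grip_width: 0.0004
grasp_force: 0.0
[-0.0839  0.0587  0.4369] [ 0.2333  0.3835  0.0442  1.2329 -0.      0.3311]
```

```bash
python3 -m creep '0 -0.08 0.06 0 0;0 -0.08 0.06 0.2 0;0 -0.08 0.06 0.35 0;0 -0.08 0.06 0.41 0;0 -0.08 0.06 0.41 0'; python3 -m creep '0 0 0 0.03 0;0 0 0 0.03 0;0 0 0 0.03 0'
```

```text
clock: 14.2
eef_pos: [0.5535, 0.1358, 0.1313]
tool_rot: [0.049, 0.999, -0.0, -0.001]
ft_force: [-0.8, -0.9, 0.2]
grip_width: 0.0003
grasp_force: 0.0
clock: 14.58
eef_pos: [0.5544, 0.1362, 0.1282]
tool_rot: [0.048, 0.999, 0.0, 0.001]
ft_force: [-0.3, -0.5, 2.7]
grip_width: 0.0001
grasp_force: 1.0
```

Contact made; now I'll press harder.

```bash
python3 -m creep '0 0 0 0.01 0;0 0 0 0.02 0;0 0 0 0.02 0;0 0 0 0.02 0'; python3 -c "
from h import *
bub()"
```

```text
clock: 15.08
eef_pos: [0.5545, 0.1362, 0.128]
tool_rot: [0.048, 0.999, 0.0, 0.002]
ft_force: [-5.6, -1.3, 17.7]
grip_width: -0.0001
grasp_force: 8.6
top win -78.7218452758789 32.63947262573242 bubble mm +y 11.7857570263381 167
scene win -102.90650260925293 100.0723427581787 bubble mm +y -1.5700292578202066 611
```

```bash
python3 -m creep '0 0 0 0.01 0;0 0 0 0.015 0;0 0 0 0.015 0;0 0 0 0.015 0;0 0 0 0.015 0;0 0 0 0.015 0'; python3 -c "
from h import *
bub()
a=camera('scene')[120:260,165:345];b=camera('top')[115:220,180:315]
cv2.imwrite('pics/i.png',np.vstack([cv2.resize(a,(400,311),interpolation=2),cv2.resize(b,(400,280),interpolation=2)])[:,:,::-1])"
```

```text
clock: 15.92
eef_pos: [0.5546, 0.1363, 0.128]
tool_rot: [0.048, 0.999, 0.001, 0.003]
ft_force: [-9.7, -1.5, 27.2]
grip_width: -0.0002
grasp_force: 14.0
top win -77.28166027832032 34.00234232330322 bubble mm +y 11.679424271416101 178
scene win -102.67422668457031 100.17984680175783 bubble mm +y -1.6525935947998542 615
```

View pics/i.png

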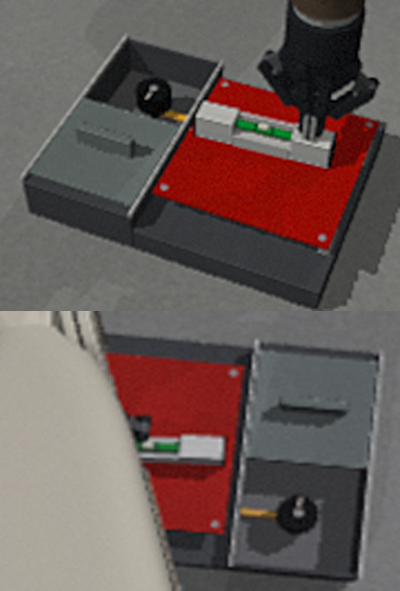

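The fingertips press the +y end of the level at (312,130) in the scene crop. The bubble is centred at (263,127) and the cover is fully back. Handing in.

```bash
python3 -c "
from h import *
print(ticket.job_done())"
```

```text
the job is handed in; nothing more can be done
None
```

I slid the cover back to its stop and turned the wheel until the bubble sat between its two lines, about 1 to 1.5 mm off centre with a 3 mm tolerance. I handed the job in at about 16 s while pressing the level down with about 27 N; on release I had turned the wheel by mistake, which moved the bubble about 0.5 mm, and I re-checked it before pressing.

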